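# Pulse the nut grinder and hold it running

## Task

Get the nut grinder pulsing: first press its flip-up switch cover down until it snaps shut, then take the lid with the straight bar handle and two lugs, drop it into the bowl's collar with the lugs in the two slots, and twist it clockwise against its spring until the bar points at the single raised bar mark, half-way to the lock. Never let it click into the lock. Finish still gripping the lid and holding it at that mark; leave everything else on the table where it is.

Things in the scene. Friction and masses are not known exactly. Their poses are not given: they have to be found in the camera images.
- grinder: Fixed nut grinder, origin under its centre, z up: steel box 170 (x) x 290 (y) x 125 mm high. At its -y end stands a round steel bowl, 132 mm outside, 205 mm high. At its +y end is the switch pocket with a flip-up cover. A black ring round the bowl (radius 76 mm, 191 mm above the table) carries raised marks: studs (entry), single bars (pulse), twin bars (lock).
- collar (a point): Centre of the bowl's top rim, 205 mm above the table, z up. x runs through the two entry slots, open upward in the rim at +x and -x: 18 to 22 mm wide, reaching out to 51 mm from the centre. Bore 86 mm wide. Under the 13.5 mm deep rim lip the lugs turn clockwise (seen from above). From the slots the pulse marks stand 0.62 rad (36 degrees) clockwise, the lock marks 1.2 rad.
- lid_grip (a point): Centre of the bayonet lid's black bar handle: 100 mm long (x), 20 wide (y, grip across it), 43 high. z is the lid's axis, up. Below this point: top of the 112 mm flange at 22 mm, its underside at 28, foot of the 80 mm plug at 50. Weighs about 220 g; stands on the plug. Same after a half turn. Seated, the flange rests on the rim and this point is 28 mm above collar.
- lid: The same bayonet lid, origin at the centre of the plug's underside, x along the bar, z up. Two lugs in line with the bar's ends stand out at the foot of the plug to 47.5 mm from the axis; each is 12 mm wide and 6 mm high.
- interlock (a joint): Spring ring in the collar, rad, 0 at rest, clockwise positive. The lugs meet it after a lid turn of 0.10 rad and push it round: it reads the lid's turn less 0.10, so 0.52 at the pulse mark. The spring pushes back 0.12 N m at 0, 0.17 at the mark, and returns it if let go. From 0.91 a catch stiffens the turn (by 0.1 N m or more) and clicks at about 1.0: locked.
- cover_hinge (a point): Middle of the switch cover's hinge line, fixed to the grinder, 139 mm above the table. z up, x along the hinge, y from the hinge to where the free edge lies when shut. The cover is a grey plate 96 mm wide (x) reaching 84 mm from the hinge, with a thumb lip (40 mm wide) to 92 mm. Its top is 7 mm above the hinge line when shut (4 mm near the edge).
- switch_cover (a joint): Opening angle of the cover, rad: 0 shut, 0.5 to 0.9 at the start. It stays where it is left; open, it leans up towards the bowl. Below 0.12 a nub under the free edge meets a spring catch; 5 to 12 N pressed near the free edge snaps it past (at about 0.06) and it stays at 0.
- storage_lid: Plain storage lid, 112 mm across, 40 mm high, round knob, no lugs: not for this job, leave it. Origin: centre of the underside.
- bench_scraper: Bench scraper lying flat, 150 x 95 mm, 23 mm high, wooden grip; leave it. Origin under its middle.
- ring_cutter: Steel ring pastry cutter, 80 mm across, 45 mm high; leave it. Origin: centre of the underside.
- piping_nozzle: Steel piping nozzle, a cone 33 mm across and 45 mm high; leave it. Origin: centre of the underside.
- spice_jar: Amber glass jar with a dark cap, 52 mm across, 95 mm high; leave it. Origin: centre of the underside.
- turner: Wooden-handled steel turner (flat spatula), 280 mm long along its x, blade 90 x 65 mm at the +x end, lying flat; leave it. Origin under its middle.
- scoop: Small steel measuring scoop: cup 62 mm across, 34 mm high (origin under it), flat handle 100 mm long along -x; leave it.
There are look-alikes about, which are no part of the job. What is shaped like the lid but green or purple is not meant.

How it is judged:
By the outcome, as a careful person would: the job done as asked, in the order asked, and still so for the second after the job is handed in, while the arm keeps its last pose, push and grip.
It also fails if it takes over 58 s, if anything falls off the work surface, if the arm or the gripper's body presses on something with over 40 N, if the wrist force passes 120 N, or if a joint passes its speed limit or range.

## Robot

A 7-joint arm with a two-finger parallel gripper is mounted at the origin on the work surface. World frame = base frame: x ahead of the robot, y to its left, z up, the work surface at z = 0. Lengths are in m, angles in degrees, forces in N, time in s.
With the tool pointing down it reaches from about 0.35 to 0.9 m from the base axis. Payload 8.1 kg.
Tool frame: the origin (TCP) lies at the very end of the fingers, on their centre line; the grasp point (between the pads) lies 19 mm behind it (grasp_offset is the distance from the TCP to the grasp point, in m); z points along the fingers, y is the direction in which the jaws open and shut (so a half turn about z gives the same grasp; the last joint's range is limited). The gripper opens to 85 mm and grips with 20 to 120 N. Pads are 22 mm wide; open, the fingers measure 114 mm over their backs; the gripper's body (76 mm by 85 mm) begins 54 mm behind the grasp point. The pads swing forward as they close: fully open they stand 13 mm farther back than shut.
Start: joints at [-5.879, 24.895, 1.432, 90.138, -0.665, 64.973, -4.303], TCP at [0.625, -0, 0.231] pointing down, gripper open.
Joint ranges: [-149.89, 149.89], [-25.12, 119.58], [-72.63, 75.52], [4.76, 147.25], [-75.54, 255.54], [6.69, 114.76], [-157.13, 157.13]. Speed limits (degrees/s): [127.2, 127.2, 172.46, 172.46, 180, 180, 180].

## Interface

Orientations are given as a 3x3 rotation matrix whose columns are the frame's x, y, z axes.
In Python, from workcell import * gives the robot as it stands. The module is installed in compiled form; this text tells all that it offers.
- The arm moves only by the tool move_arm, never from a script. Its argument "motion" is one flat list of numbers, 5 for each row, row after row: the closure, from 0 (fully open) to 1 (shut), then the shift along the tool's x, y, z in mm, then the turn about the tool's z in degrees. A call has 1 to 8 rows; each row is the pose to reach, as a shift and turn from the pose commanded when the call began, along the tool's axes at that moment; what a row does not reach only later rows make up. A row lasts 1/8 s, in which the tool goes at most 62.5 mm and 10.7 degrees, less where a joint would pass 70% of its speed; a pose out of reach is approached as far as the arm can. A call with a gripper value outside its range is refused whole. The fingers move at their own pace and stop on an object; "squeeze" is the grip in N (left out, the last holds). Time passes only in rows, so rows that repeat a pose let the fingers close. It gives the time, the measured TCP pose, the force and the opening at its end, in the units of the state.
- observe(): the state, without advancing time (a new reading comes with each control period).
- grab_frame(name): name is "scene" or "side" or "wrist"; returns a dict with "frame" (400x640x3 uint8, red, green, blue), "camera_matrix" (3x3 intrinsics, pixels), "rvec" (rotation vector, rad) and "tvec" (3), from world to camera coordinates, as OpenCV has them. Camera axes: x right, y down, z forward; pixel columns grow to the right and rows downward; lengths in m; the calibration is good to about 2 mm. A picture is of the moment at which its call begins. There is no depth.
- job_done(): hands the job in, once; it reports no verdict.
The state is a dict: "clock": time; "qpos": joint angles; "qd": joint speeds; "joint_efforts": joint torques, N m; "tool_pos": TCP position; "tcp_rot": TCP orientation; "force": force on the tool from outside, world axes, zero at the start; "ft_torque": the same for the moment, N m; "finger_gap": opening from 0.0 (shut) to 1.0 (fully open).
Only numpy, scipy, OpenCV 4.12 (cv2) and the standard library are available. Lean on these libraries where they do the work, as an engineer would, in place of code of your own. Each camera call takes 0.05 s, during which the arm holds its last target.

## Working session

There is one attempt and no reset: what is moved stays moved. The work goes in short steps, Python scripts to look and compute and a tool call to move; the robot and the scene stay as the last step left them, time stands still between calls to the robot, and variables do not carry over. Pictures are saved under pics/ and viewed, and the job is handed in when it is done.

Besides the shell and the picture viewer there is one more tool, called as name(argument=value, ...) on one line, values as JSON. move_arm: Moves the arm, as the interface text tells. Its arguments: {"type":"object","properties":{"motion":{"type":"array"},"squeeze":{"type":"number"}},"required":["motion"]}

```bash
mkdir -p pics
python3 - <<'E'
from workcell import *
import cv2
for n in ["scene","side","wrist"]:
    g=grab_frame(n); cv2.imwrite(f"pics/{n}0.png",g["frame"][:,:,::-1]); print(n,g["camera_matrix"],g["rvec"],g["tvec"])
print(observe())
E
```

```text
scene [[405.09693791   0.         314.57340032]
 [  0.         405.09693791 196.08550961]
 [  0.           0.           1.        ]] [ 1.00069101  2.64753707 -0.8060772 ] [ 0.36258057 -0.25388935  1.54654297]
side [[381.54010349   0.         316.88388436]
 [  0.         381.54010349 194.97389094]
 [  0.           0.           1.        ]] [ 2.09784763 -0.47433612  0.24075302] [-0.44491805  0.26620314  0.8996766 ]
wrist [[320.48974211   0.         314.24702111]
 [  0.         320.48974211 198.04958266]
 [  0.           0.           1.        ]] [-2.85782585e+00 -7.12286017e-04  2.79626075e-03] [-0.62374817 -0.03777982  0.37884106]
{'clock': 0.15, 'qpos': array([-5.87649385, 24.92744365,  1.43071304, 90.17597474, -0.66604363,
       64.97050179, -4.30271122]), 'qd': array([-0.04195343, -0.01684133, -0.03060369, -0.10428462, -0.03927465,
       -0.08223895, -0.06618335]), 'joint_efforts': array([ 1.93215681e-03, -6.70885992e+01,  1.02606665e+00, -3.16448736e+01,
        1.57136447e-02,  9.07747715e-03, -7.57739531e-05]), 'tool_pos': array([ 6.24643031e-01, -5.67807995e-05,  2.30712194e-01]), 'tcp_rot': array([[ 1.07995667e-04,  9.99999342e-01, -1.14212474e-03],
       [ 9.99999991e-01, -1.08089370e-04, -8.19807917e-05],
       [-8.21041892e-05, -1.14211587e-03, -9.99999344e-01]]), 'force': array([ 0.21009269, -0.14989754, -0.39264947]), 'ft_torque': array([ 0.00241561,  0.00332246, -0.02074508]), 'finger_gap': 1.0016497775991338}
```

View pics/scene0.png

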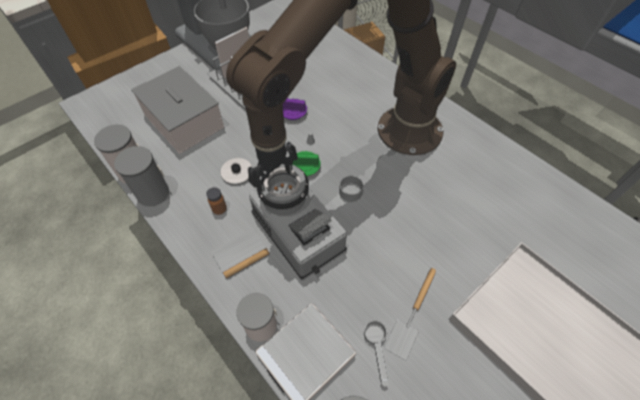

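View pics/side0.png

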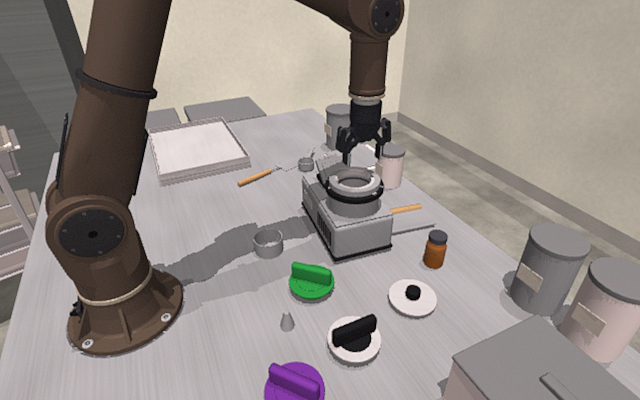

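View pics/wrist0.png

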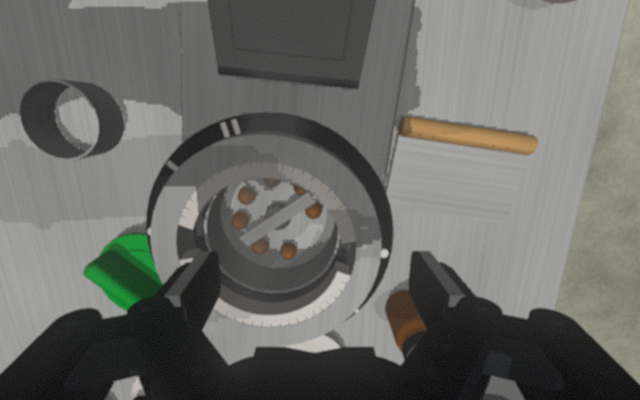

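The scene view has the grinder at (295,215), with the arm hiding the lid. In the side view, these could be taken for the lid:
- white lid with a black bar at (354,340), which is the target by its description
- green at (311,280)
- purple at (295,385)
- storage lid with a round knob at (412,297)

The wrist view shows the collar, with studs at about (150,232) and (384,253). The single bar is at (173,166) and the twin bars at (230,127).

```bash
cat > h.py <<'E'
import numpy as np, cv2
def cam(g):
    R=cv2.Rodrigues(np.array(g["rvec"],float))[0]; t=np.array(g["tvec"],float).ravel(); K=np.array(g["camera_matrix"])
    return K,R,t
def ray(g,px):
    K,R,t=cam(g); d=R.T@np.linalg.inv(K)@np.array([px[0],px[1],1.]); return -R.T@t, d/np.linalg.norm(d)
def plane(g,px,z):
    c,d=ray(g,px); return c+d*(z-c[2])/d[2]
def tri(obs):
    A=np.zeros((3,3));b=np.zeros(3)
    for g,px in obs:
        c,d=ray(g,px);P=np.eye(3)-np.outer(d,d);A+=P;b+=P@c
    p=np.linalg.solve(A,b)
    r=[np.linalg.norm((np.eye(3)-np.outer(ray(g,px)[1],ray(g,px)[1]))@(p-ray(g,px)[0]))*1000 for g,px in obs]
    return p,r
def proj(g,p):
    K,R,t=cam(g);q=K@(R@np.asarray(p,float)+t);return q[:2]/q[2]
E
cat > snap.py <<'E'
import sys,pickle,cv2
from workcell import *
tag=sys.argv[1]
for n in sys.argv[2:]:
    g=grab_frame(n); pickle.dump(g,open(f"pics/{n}_{tag}.pkl","wb")); cv2.imwrite(f"pics/{n}_{tag}.png",g["frame"][:,:,::-1])
o=observe(); print(o["clock"],o["tool_pos"],o["force"],o["finger_gap"])
E
python3 snap.py a scene side wrist
python3 - <<'E'
import pickle,cv2
from h import *
w=pickle.load(open("pics/wrist_a.pkl","rb"));s=pickle.load(open("pics/side_a.pkl","rb"))
for n,p in dict(stL=(150,232),stR=(384,253),sb=(173,166),sb2=(357,311),tw=(230,127)).items(): print(n,plane(w,p,.193).round(4))
print("lid flange side z=.028",plane(s,(354,340),.028), "bar",plane(s,(354,331),.05))
print("wristcam",ray(w,(0,0))[0])
c=s["frame"][140:280,280:440,::-1];cv2.imwrite("pics/sidecrop.png",cv2.resize(c,None,fx=5,fy=4.2))
c=s["frame"][250:400,250:450,::-1];cv2.imwrite("pics/sidelid.png",cv2.resize(c,None,fx=4,fy=4))
E
```

```text
0.3 [ 6.24876915e-01 -2.82442413e-05  2.31070720e-01] [-0.79679468 -0.31810246  0.00418605] 1.0036632299126131
stL [ 0.525  -0.0041  0.193 ]
stR [ 0.6674 -0.0179  0.193 ]
sb [0.5439 0.0363 0.193 ]
sb2 [ 0.6523 -0.0595  0.193 ]
tw [0.578  0.0581 0.193 ]
lid flange side z=.028 [ 0.42427592 -0.32427885  0.028     ] bar [ 0.42600817 -0.31952503  0.05      ]
wristcam [0.62461083 0.06993453 0.37337074]
```

View pics/sidecrop.png

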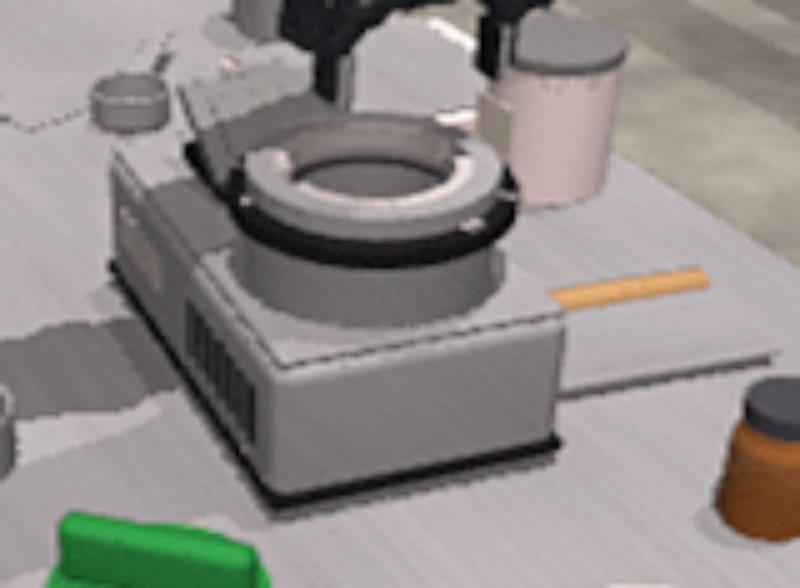

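View pics/sidelid.png

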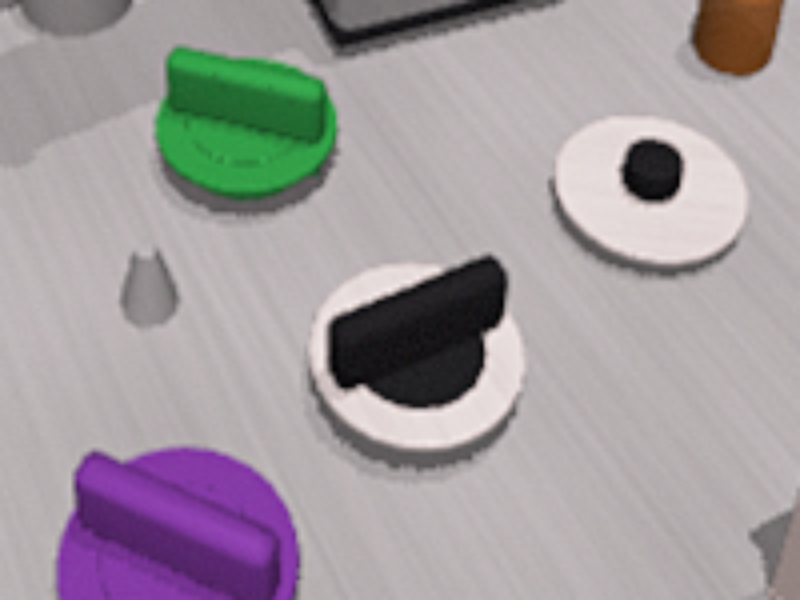

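move_arm(motion=[0.5, 30, 0, -60, 0, 1, 60, 0, -120, 0, 1, 90, 0, -150, 0, 1, 90, 0, -150, 0, 1, 90, 0, -150, 0])

```text
clock: 0.92
tool_pos: [0.6248, 0.0893, 0.3804]
tcp_rot: [[0.0, 1.0, -0.001], [1.0, -0.0, -0.001], [-0.001, -0.001, -1.0]]
force: [-0.4, -0.7, -0.1]
finger_gap: 0.001
```

```bash
python3 snap.py b scene side wrist
```

```text
1.075 [0.62463242 0.08850652 0.37991451] [0.23513134 0.21098761 0.31396283] -0.0007436843726499926
```

View pics/wrist_b.png

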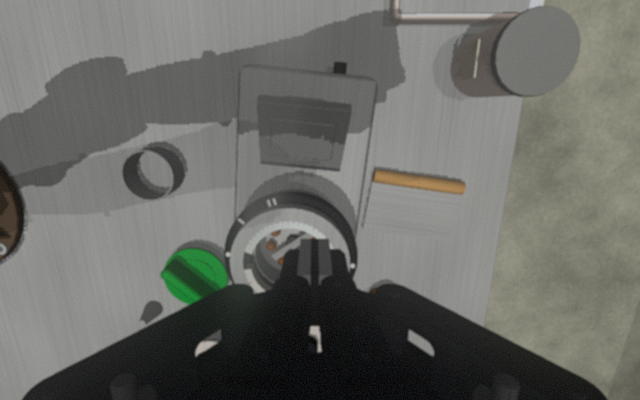

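View pics/side_b.png

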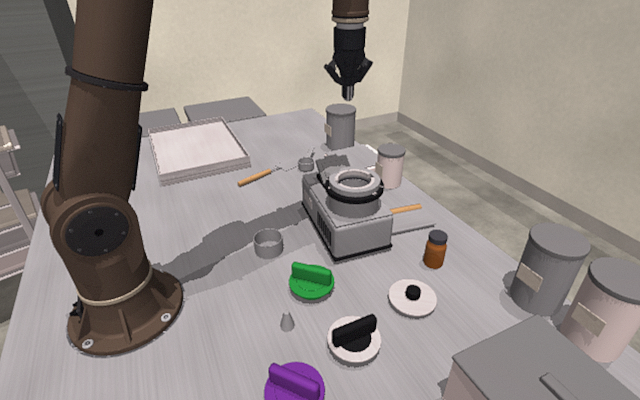

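View pics/scene_b.png

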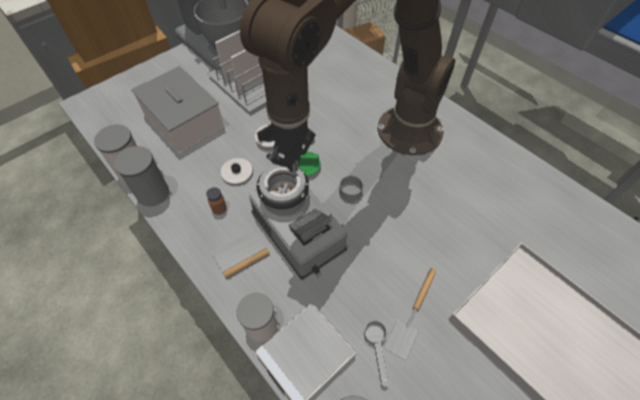

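Run:
```python
import pickle,cv2
w=pickle.load(open("pics/wrist_b.pkl","rb"));s=pickle.load(open("pics/side_b.pkl","rb"));c=pickle.load(open("pics/scene_b.pkl","rb"))
cv2.imwrite("pics/wb.png",cv2.resize(w["frame"][50:290,210:400,::-1],None,fx=3,fy=2.5,interpolation=cv2.INTER_CUBIC)[:600])
cv2.imwrite("pics/sb.png",cv2.resize(s["frame"][135:255,290:400,::-1],None,fx=5,fy=5,interpolation=cv2.INTER_CUBIC))
cv2.imwrite("pics/cb.png",cv2.resize(c["frame"][150:290,235:360,::-1],None,fx=4,fy=4,interpolation=cv2.INTER_CUBIC))
```

```text
(no output)
```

View pics/wb.png

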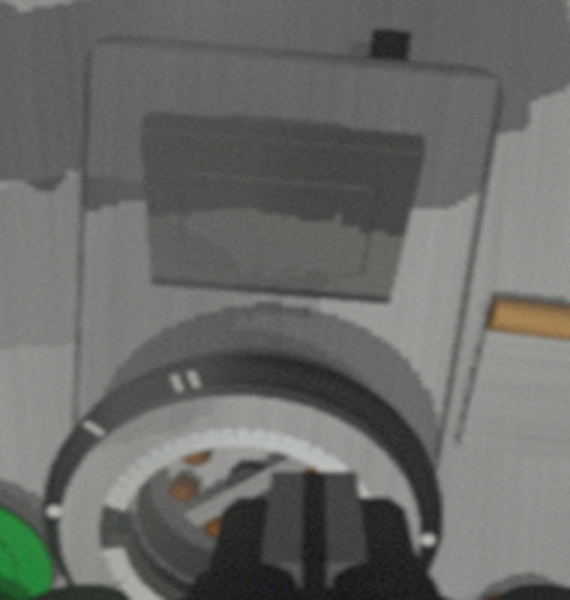

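View pics/sb.png

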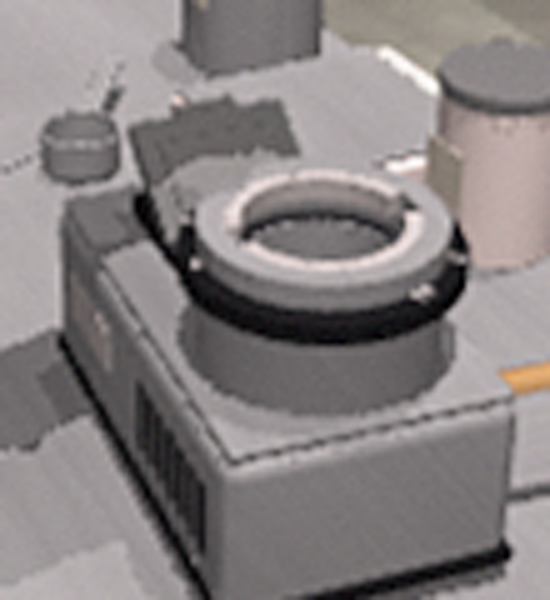

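View pics/cb.png

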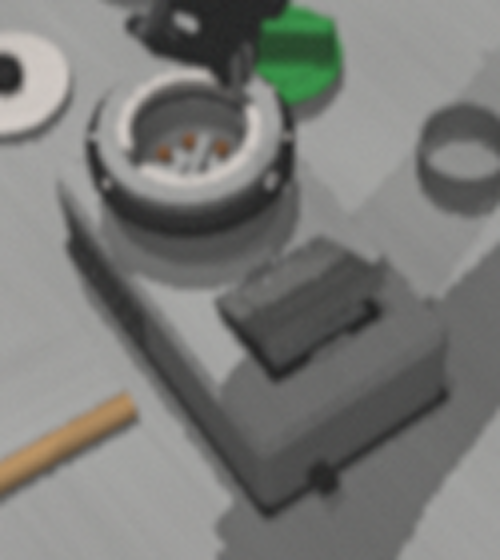

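Run:
```python
import pickle
from h import *
w=pickle.load(open("pics/wrist_b.pkl","rb"));wa=pickle.load(open("pics/wrist_a.pkl","rb"));s=pickle.load(open("pics/side_b.pkl","rb"));c=pickle.load(open("pics/scene_b.pkl","rb"))
print("axis",cam(w)[1][2],ray(w,(0,0))[0])
W=lambda x,y:(210+x/3,50+y/2.5)
S=lambda x,y:(290+x/5,135+y/5)
C=lambda x,y:(235+x/4,150+y/4)
for n,a,b in [("freeL",W(145,113),S(131,126)),("freeR",W(425,140),S(288,106))]:
    p,r=tri([(w,a),(s,b)]);print(n,p.round(4),r, "scene pix crop",((proj(c,p)-[235,150])*4).round(0))
for n,a,b in [("studL",W(54,511),S(195,263)),("studR",W(429,540),S(460,258)),("studL wa",None,None)]:
    if a: print(n,tri([(w,a),(s,b)]),plane(w,a,.193))
for n,a in [("hL",W(152,283)),("hR",W(388,300))]:
    p=plane(w,a,.135);print(n,p.round(4),((proj(c,p)-[235,150])*4).round(0))
# wa/wb stereo for narrow(bowl-side) edge
print(tri([(wa,(218,71)),(w,W(152,283))]),tri([(wa,(358,85)),(w,W(388,300))]))
print("bowl", [plane(w,W(*p),.193).round(4) for p in [(94,428),(185,380)]])
```

```text
axis [-0.00325846 -0.2810717  -0.95968124] [0.62478378 0.15860524 0.52212518]
freeL [0.5683 0.1668 0.1813] [np.float64(1.2723321498203624), np.float64(1.272332149820357)] scene pix crop [383. 275.]
freeR [0.6655 0.1552 0.1772] [np.float64(3.3277054943226423), np.float64(3.327705494322703)] scene pix crop [265. 350.]
studL (array([ 0.52599601, -0.00458906,  0.19198533]), [np.float64(0.13850267030543584), np.float64(0.13850267030540217)]) [ 0.52617627 -0.00402521  0.193     ]
studR (array([ 0.67093567, -0.03102971,  0.17009327]), [np.float64(0.22784774870659674), np.float64(0.22784774870662075)]) [ 0.6677395  -0.01857091  0.193     ]
hL [0.5581 0.0896 0.135 ] [320. 232.]
hR [0.6543 0.0811 0.135 ] [212. 299.]
(array([0.55996667, 0.09136914, 0.14459766]), [np.float64(0.17827646774452996), np.float64(0.17827646774463332)]) (array([0.6538078 , 0.08271971, 0.14343261]), [np.float64(0.1498154468087408), np.float64(0.14981544680875045)])
bowl [array([0.5439, 0.0359, 0.193 ]), array([0.5779, 0.0578, 0.193 ])]
```

The hinge is at about (0.607, 0.087) and the raised free edge at about (0.617, 0.161, 0.179), so the opening is about 0.5 rad, which fits the text. Next I press about 70 mm from the hinge with shut fingers.

move_arm(motion=[1, 40, -8, 20, 0, 1, 61, -12, 70, 0, 1, 61, -12, 120, 0, 1, 61, -12, 170, 0, 1, 61, -12, 185, 0, 1, 61, -12, 195, 0, 1, 61, -12, 205, 0, 1, 61, -12, 212, 0])

```text
clock: 2.08
tool_pos: [0.6138, 0.1511, 0.17]
tcp_rot: [[0.0, 1.0, 0.002], [1.0, -0.0, 0.001], [0.001, 0.002, -1.0]]
force: [0.8, 0.3, 0.8]
finger_gap: -0.002
```

```bash
python3 snap.py c scene side wrist
```

```text
2.225 [0.61315341 0.15096247 0.16957133] [-0.37680126  0.0992846   0.65823581] -0.0010236079109752889
```

View pics/wrist_c.png

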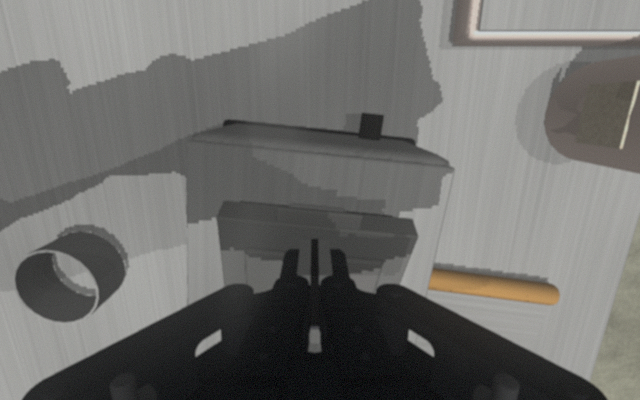

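View pics/scene_c.png

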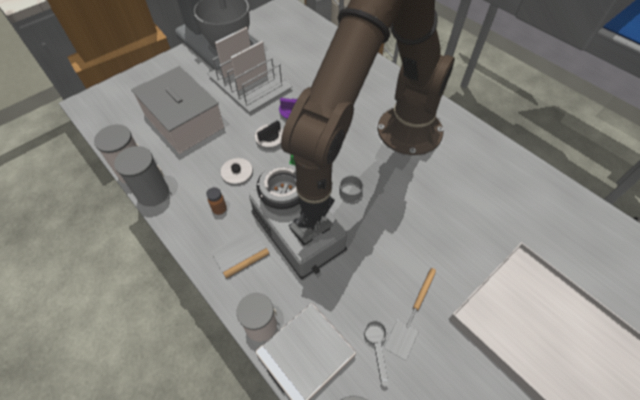

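The fingertips are on the plate inside its far edge (wrist view, plate edge at row 210). I continue down, drifting towards the free edge.

move_arm(motion=[1, 3, 0, 6, 0, 1, 6, 0, 12, 0, 1, 8, 0, 17, 0, 1, 8, 0, 20, 0, 1, 8, 0, 22, 0, 1, 8, 0, 24, 0])

```text
clock: 2.98
tool_pos: [0.6131, 0.1594, 0.1453]
tcp_rot: [[-0.0, 1.0, 0.0], [1.0, 0.0, 0.0], [0.0, 0.0, -1.0]]
force: [0.5, 0.4, 0.5]
finger_gap: 0.003
```

move_arm(motion=[1, 0, 0, 2, 0, 1, 0, 0, 4, 0, 1, 0, 0, 6, 0])

```text
clock: 3.35
tool_pos: [0.6135, 0.1587, 0.1425]
tcp_rot: [[0.001, 1.0, 0.002], [1.0, -0.001, 0.0], [0.0, 0.002, -1.0]]
force: [-12.9, -3.6, 40.2]
finger_gap: 0.0
```

move_arm(motion=[1, 0, 0, -6, 0, 1, 0, 0, -50, 0, 1, -50, 0, -110, 0, 1, -100, 0, -160, 0, 1, -100, 0, -160, 0, 1, -100, 0, -160, 0])

```text
clock: 4.1
tool_pos: [0.6135, 0.0577, 0.2999]
tcp_rot: [[0.003, 1.0, 0.002], [1.0, -0.003, -0.0], [-0.0, 0.002, -1.0]]
force: [-0.7, 0.2, -0.1]
finger_gap: 0.001
```

```bash
python3 snap.py d scene side wrist
python3 - <<'E'
import pickle,cv2
w=pickle.load(open("pics/wrist_d.pkl","rb"));s=pickle.load(open("pics/side_d.pkl","rb"));c=pickle.load(open("pics/scene_d.pkl","rb"))
import numpy as np
a=cv2.resize(s["frame"][135:255,290:400,::-1],(500,545),interpolation=cv2.INTER_CUBIC)
cv2.imwrite("pics/sd.png",a)
cv2.imwrite("pics/cd.png",cv2.resize(c["frame"][90:290,215:360,::-1],None,fx=4,fy=3,interpolation=cv2.INTER_CUBIC))
E
```

```text
4.25 [0.61208032 0.06091495 0.29723484] [-0.44415041  0.22218419  0.25156065] 0.003210182085695558
```

View pics/wrist_d.png

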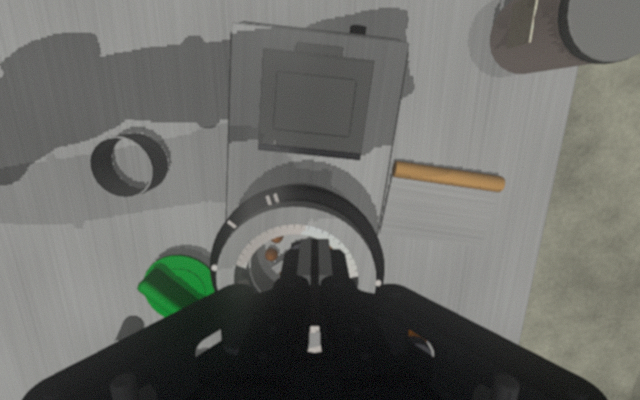

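View pics/sd.png

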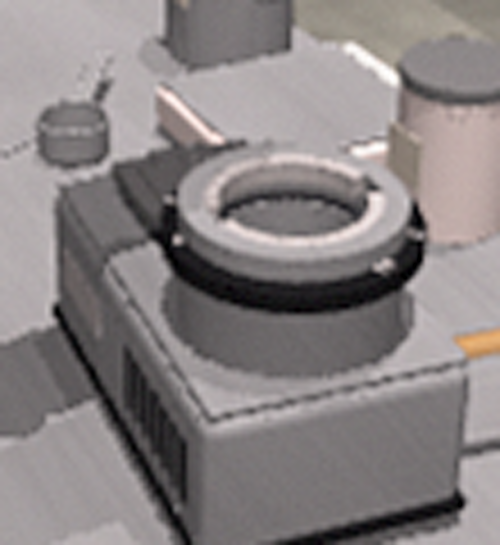

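View pics/cd.png

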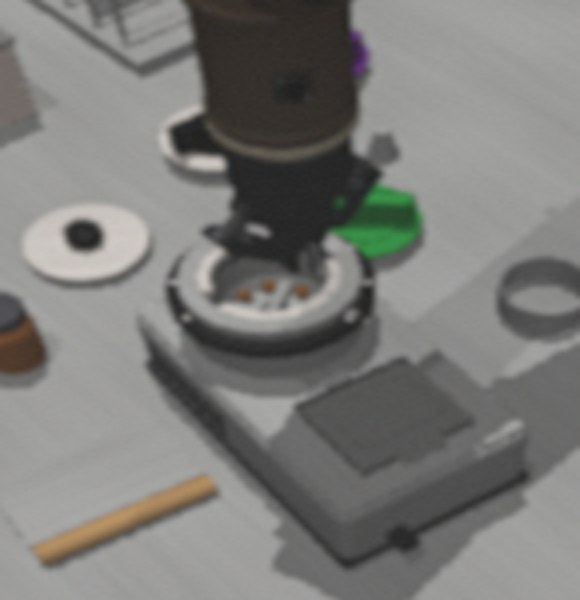

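The cover lies flat. The wrist view shows a parallel quad at (263,48)-(360,158), and the fingers met a hard stop at z 0.1425 with 40 N. Next I go to look at the lid.

move_arm(motion=[0.5, -56, -27, -10, 0, 0, -112, -54, -20, 0, 0, -168, -81, -30, 0, 0, -224, -108, -40, 0, 0, -280, -135, -50, 0, 0, -335, -160, -50, 0, 0, -390, -187, -50, 0, 0, -390, -187, -50, 0])

```text
clock: 5.25
tool_pos: [0.4232, -0.3345, 0.3478]
tcp_rot: [[0.007, 1.0, -0.003], [1.0, -0.007, -0.001], [-0.001, -0.003, -1.0]]
force: [0.1, 1.3, 0.3]
finger_gap: 1.0
```

```bash
sleep 1; python3 snap.py e scene side wrist
```

```text
5.4 [ 0.42697555 -0.32906176  0.34804296] [-0.35265279  0.29163765 -0.03965615] 1.0010757836116004
```

View pics/wrist_e.png

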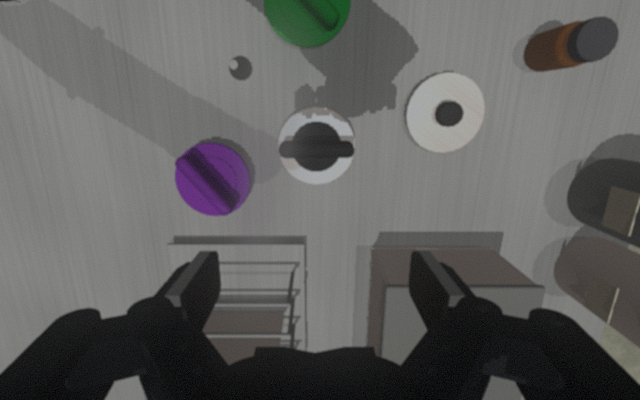

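View pics/scene_e.png

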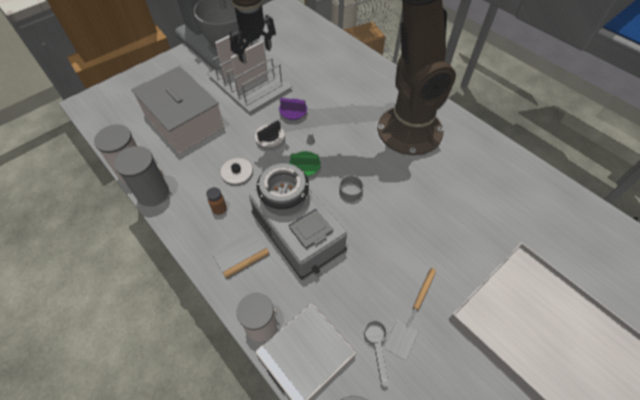

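```bash
cat > lid.py <<'E'
import pickle,sys,cv2
from h import *
def white(g,box):
    f=cv2.cvtColor(g["frame"],cv2.COLOR_RGB2HSV);x0,y0,x1,y1=box
    m=np.zeros(f.shape[:2],np.uint8); m[y0:y1,x0:x1]=((f[y0:y1,x0:x1,2]>175)&(f[y0:y1,x0:x1,1]<45))*255
    return m
def dark(g,box,t=60):
    f=g["frame"].max(2);x0,y0,x1,y1=box
    m=np.zeros(f.shape[:2],np.uint8); m[y0:y1,x0:x1]=(f[y0:y1,x0:x1]<t)*255
    return m
E
python3 - <<'E'
from lid import *
w=pickle.load(open("pics/wrist_e.pkl","rb"));s=pickle.load(open("pics/side_e.pkl","rb"));c=pickle.load(open("pics/scene_e.pkl","rb"))
cv2.imwrite("pics/we.png",cv2.resize(w["frame"][95:200,260:375,::-1],None,fx=5,fy=5,interpolation=cv2.INTER_CUBIC))
cv2.imwrite("pics/se.png",cv2.resize(s["frame"][300:370,315:395,::-1],None,fx=7,fy=7,interpolation=cv2.INTER_CUBIC))
p,r=tri([(w,(316,146)),(s,(354,338))]);print(p,r)
for z in(0.028,.05,.07):print(z,plane(w,(316,146),z),plane(s,(354,338),z))
E
```

```text
[ 0.42812133 -0.31707346  0.02351304] [np.float64(0.40869649382431417), np.float64(0.40869649382430284)]
0.028 [ 0.42774752 -0.31633317  0.028     ] [ 0.42666673 -0.32009317  0.028     ]
0.05 [ 0.42767929 -0.31366078  0.05      ] [ 0.41772173 -0.33403242  0.05      ]
0.07 [ 0.42761726 -0.31123134  0.07      ] [ 0.40958992 -0.34670446  0.07      ]
```

View pics/we.png

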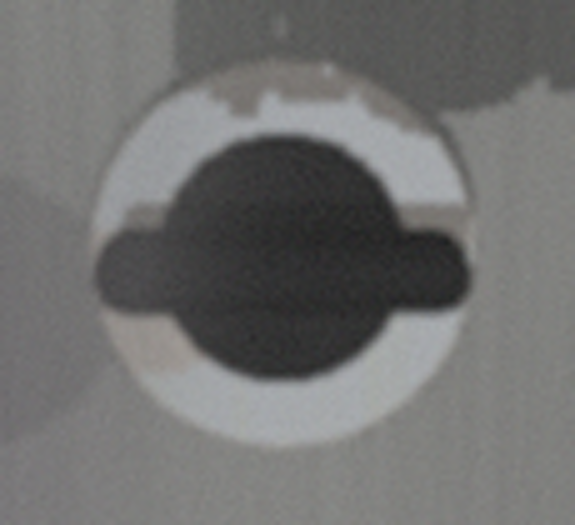

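View pics/se.png

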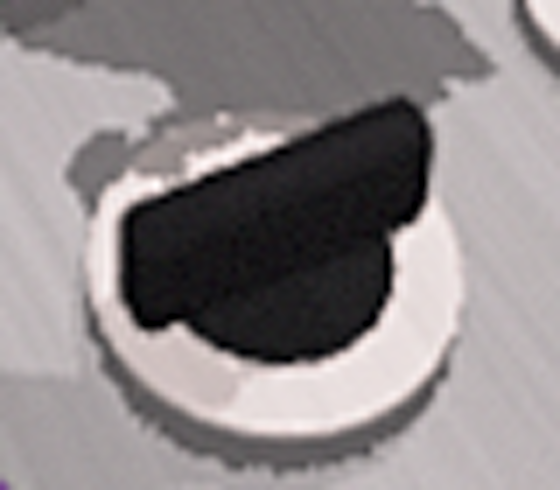

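Run:
```python
from workcell import *
o=observe();print(o["qpos"].round(1),o["tcp_rot"].round(3))
```

```text
[21.9 12.3 12.6 92.  -2.8 76.1 35.1] [[-0.003  1.    -0.001]
 [ 1.     0.003  0.002]
 [ 0.002 -0.001 -1.   ]]
```

Flange centre is about (0.4275, -0.316), z about 0.024-0.028, and the bar lies along world x. A -90° turn keeps joint 7 in range (125, then 45 after the twist). I turn while descending.

move_arm(motion=[0, 2, 1, 10, -10.5, 0, 4, 1, 20, -21, 0, 8, 1, 40, -31.5, 0, 12, 1, 60, -42, 0, 13, 1, 70, -52.5, 0, 13, 1, 80, -63, 0, 13, 1, 90, -73.5, 0, 13, 1, 100, -84])

```text
clock: 6.4
tool_pos: [0.4283, -0.3155, 0.2484]
tcp_rot: [[-0.996, 0.094, -0.0], [0.094, 0.996, 0.001], [0.0, 0.001, -1.0]]
force: [0.9, 0.6, 0.3]
finger_gap: 1.003
```

move_arm(motion=[0.3, 0, 0, 0, -6, 0.3, 0, 0, 0, -6])

```text
clock: 6.65
tool_pos: [0.428, -0.316, 0.2487]
tcp_rot: [[-1.0, -0.003, -0.0], [-0.003, 1.0, 0.001], [0.0, 0.001, -1.0]]
force: [-0.4, 0.1, 0.3]
finger_gap: 0.701
```

```bash
sleep 1; python3 snap.py f wrist scene
```

```text
6.75 [ 0.42774765 -0.31677107  0.24909278] [-0.72797304  0.56328428  0.09049884] 0.6978910210171945
```

View pics/wrist_f.png

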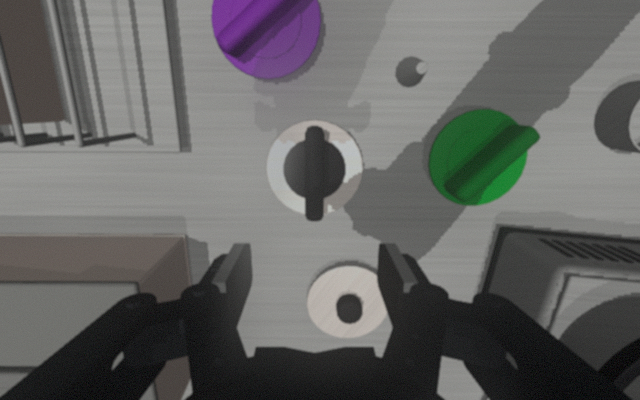

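The lid with the white flange and black bar is at (314,172) in the wrist view, with the bar parallel to the fingers. Storage lid is at (348,300), green at (478,155) and purple at (265,30).

Run:
```python
from lid import *
w=pickle.load(open("pics/wrist_f.pkl","rb"));e=pickle.load(open("pics/wrist_e.pkl","rb"))
cv2.imwrite("pics/wf.png",cv2.resize(w["frame"][110:230,255:375,::-1],None,fx=5,fy=5,interpolation=cv2.INTER_CUBIC))
m=dark(w,(290,120,340,225),62);cs=max(cv2.findContours(m,0,2)[0],key=cv2.contourArea);print(cv2.boundingRect(cs),cv2.contourArea(cs))
# upper, lower bar parts
for y0,y1 in((122,136),(200,222)):
    ys,xs=np.nonzero(m[y0:y1]);print(xs.mean(),ys.min()+y0,ys.max()+y0,xs.min(),xs.max())
```

```text
(299, 127, 41, 93) 2220.5
315.6601941747573 127 135 307 323
314.3333333333333 200 219 307 322
```

View pics/wf.png

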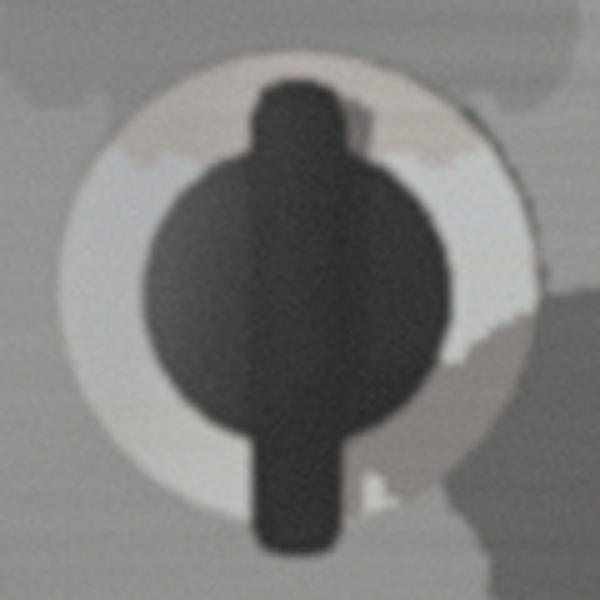

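Run:
```python
from lid import *
w=pickle.load(open("pics/wrist_f.pkl","rb"));e=pickle.load(open("pics/wrist_e.pkl","rb"))
print("flange",plane(w,(314.6,168),.028),"e",plane(e,(316.2,145.5),.028), tri([(w,(314.6,168)),(e,(316.2,145.5))]))
print("bar ends",plane(w,(314.7,126),.07),plane(w,(314.2,221),.07), "e",plane(e,(316.5,149),.07))
print("bar mid tri",tri([(w,(314.4,173)),(e,(316.5,149))]))
```

```text
flange [ 0.42618199 -0.31647426  0.028     ] e [ 0.42803263 -0.31561996  0.028     ] (array([ 0.42798565, -0.31657595,  0.01898722]), [np.float64(0.1478266885344626), np.float64(0.14782668853440584)])
bar ends [ 0.37646008 -0.31661173  0.07      ] [ 0.47541088 -0.3168137   0.07      ] e [ 0.42828018 -0.31513118  0.07      ]
bar mid tri (array([ 0.4280128 , -0.31727966,  0.04924251]), [np.float64(0.6686266753820778), np.float64(0.668626675382083)])
```

move_arm(motion=[0.3, 1, 0, 50, 0, 0.3, 1, 0, 105, 0, 0.3, 1, 0, 150, 0, 0.3, 1, 0, 180, 0, 0.3, 1, 0, 200, 0, 0.3, 1, 0, 212, 0, 0.3, 1, 0, 212, 0])

```text
clock: 7.62
tool_pos: [0.426, -0.3176, 0.0369]
tcp_rot: [[-1.0, 0.0, -0.001], [0.0, 1.0, 0.001], [0.001, 0.001, -1.0]]
force: [-0.7, -0.1, 0.0]
finger_gap: 0.7
```

```bash
python3 snap.py g wrist scene side
```

```text
7.775 [ 0.42664149 -0.318276    0.03816992] [ 0.28515029  1.1681237  -1.19675375] 0.6991238039617905
```

View pics/wrist_g.png

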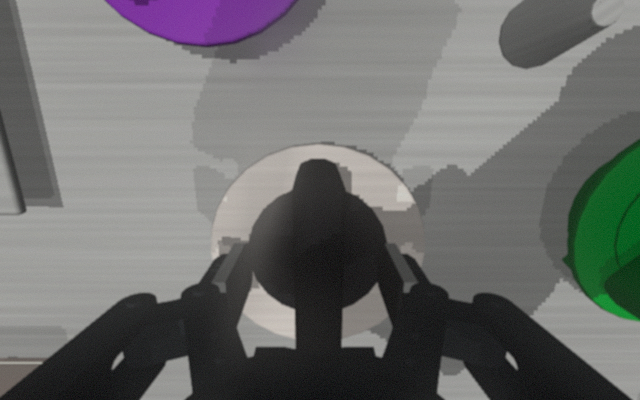

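View pics/side_g.png

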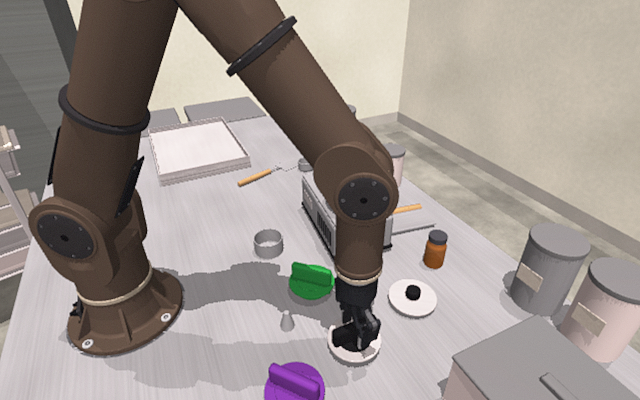

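The fingers straddle the bar evenly at (318,245). Closing now.

move_arm(motion=[0.6, 0, 0, 0, 0, 1, 0, 0, 0, 0, 1, 0, 0, 0, 0, 1, 0, 0, 0, 0, 1, 0, 0, 0, 0], squeeze=70)

```text
clock: 8.4
tool_pos: [0.4263, -0.3181, 0.0379]
tcp_rot: [[-1.0, 0.0, 0.001], [0.0, 1.0, -0.0], [-0.001, -0.0, -1.0]]
force: [0.0, 1.5, 7.1]
finger_gap: 0.226
```

move_arm(motion=[1, 0, 0, -20, 0, 1, 0, 0, -70, 0, 1, 0, 0, -130, 0, 1, 0, 0, -190, 0, 1, 0, 0, -240, 0, 1, 0, 0, -240, 0])

```text
clock: 9.15
tool_pos: [0.4276, -0.3191, 0.2813]
tcp_rot: [[-1.0, 0.0, 0.006], [0.0, 1.0, -0.004], [-0.006, -0.004, -1.0]]
force: [0.3, 0.2, -3.2]
finger_gap: 0.221
```

```bash
python3 snap.py i wrist scene side
```

```text
9.3 [ 0.42511832 -0.31751638  0.27591179] [-0.50061383  0.21633955 -2.88533668] 0.22085900780302806
```

View pics/wrist_i.png

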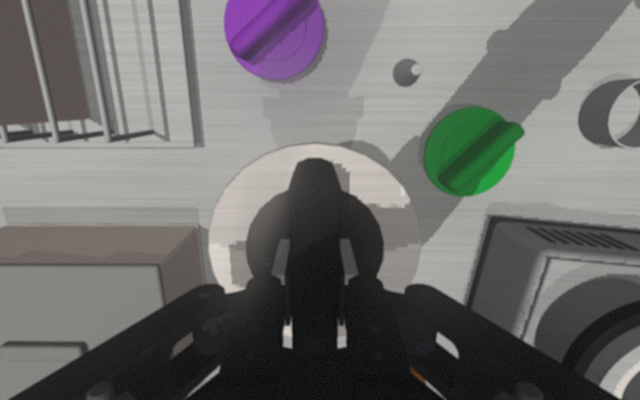

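View pics/side_i.png

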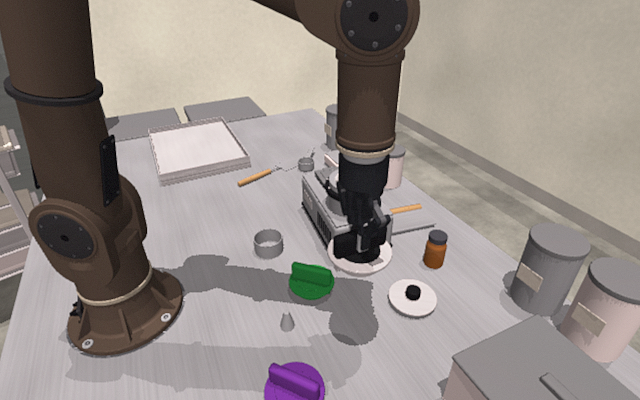

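Run:
```python
from lid import *
L=lambda n:pickle.load(open(f"pics/{n}.pkl","rb"))
c=L("scene_e");w=L("wrist_a");wd=L("wrist_d");s=L("side_e");wi=L("wrist_i")
cv2.imwrite("pics/ce.png",cv2.resize(c["frame"][155:225,245:325,::-1],None,fx=8,fy=8,interpolation=cv2.INTER_CUBIC))
cv2.imwrite("pics/wa2.png",cv2.resize(w["frame"][100:340,130:410,::-1],None,fx=2.5,fy=2.5,interpolation=cv2.INTER_CUBIC))
cv2.imwrite("pics/se2.png",cv2.resize(s["frame"][160:210,310:395,::-1],None,fx=8,fy=8,interpolation=cv2.INTER_CUBIC))
print("held flange far point",plane(wi,(315,143),.2665),"L/R",plane(wi,(208,235),.2665),plane(wi,(422,235),.2665))
```

```text
held flange far point [ 0.37413812 -0.31982203  0.2665    ] L/R [ 0.42249286 -0.37641923  0.2665    ] [ 0.42228338 -0.26334468  0.2665    ]
```

View pics/ce.png

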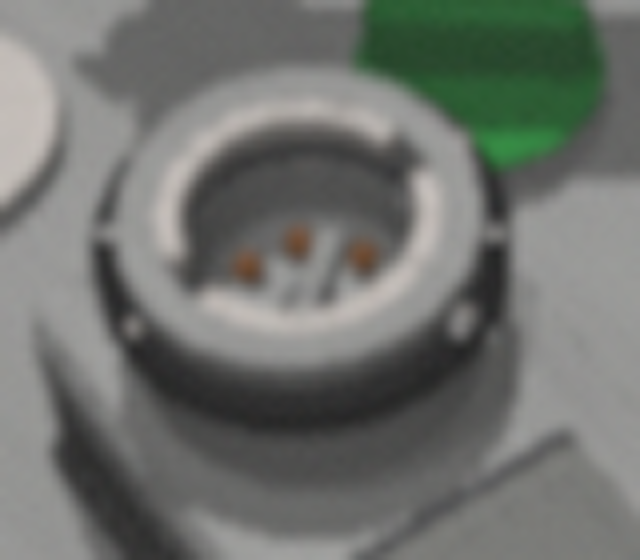

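View pics/wa2.png

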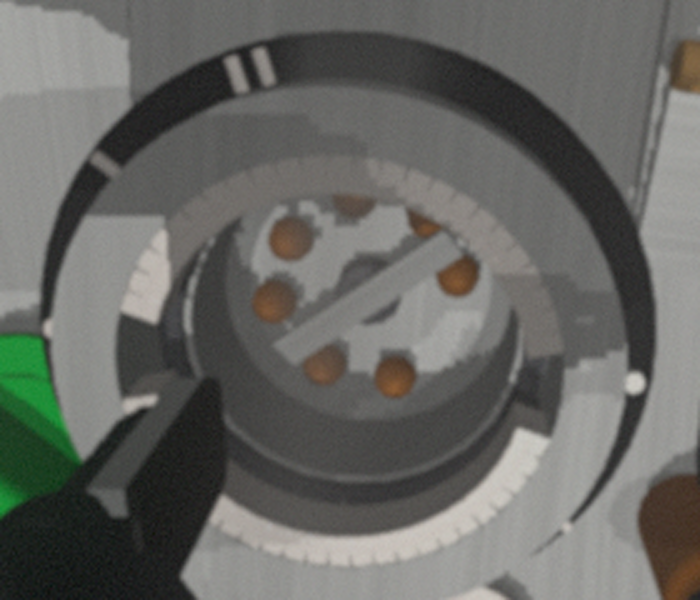

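View pics/se2.png

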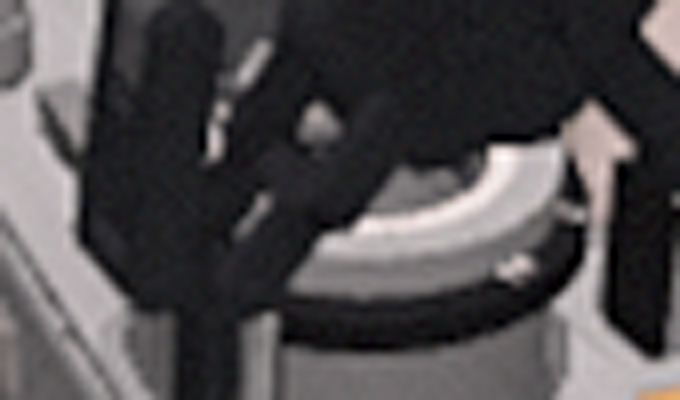

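```bash
python3 - <<'E'
from lid import *
L=lambda n:pickle.load(open(f"pics/{n}.pkl","rb"))
c=L("scene_e");w=L("wrist_a");wb=L("wrist_b");s=L("side_b")
P={}
C=np.array([.5966,-.0112]);th=np.deg2rad(-5.6)
for n,a in dict(stR=0,stL=180,sbL=180-35.5,sbR=-35.5,twL=180-68.75,twR=-68.75).items():
    for r in(.0715,):
        p=np.r_[C+r*np.array([np.cos(th+np.deg2rad(a)),np.sin(th+np.deg2rad(a))]),.193]
        print(n,p.round(4),"scene crop",((proj(c,p)-[245,155])*8).round(0),"wa2",((proj(w,p)-[130,100])*2.5).round(0),"sb",((proj(s,p)-[290,135])*5).round(0))
# rim circle outer r=.066 at z=.205, inner bore .043
for n,g,o,f in(("ce",c,(245,155),8),("sb",s,(290,135),5),("wa2",w,(130,100),2.5)):
    im=cv2.resize(g["frame"][:,:,::-1][o[1]:o[1]+(70 if f==8 else 120 if f==5 else 240),o[0]:o[0]+(80 if f==8 else 110 if f==5 else 280)],None,fx=f,fy=f,interpolation=cv2.INTER_CUBIC)
    t=np.linspace(0,2*np.pi,73)
    for r,z in((.066,.205),(.043,.205),(.076,.191)):
        pts=np.array([(proj(g,[C[0]+r*np.cos(a),C[1]+r*np.sin(a),z])-o)*f for a in t]).astype(np.int32)
        cv2.polylines(im,[pts],True,(0,0,255),1)
    for a in(0,np.pi):
        q=(proj(g,[C[0]+.051*np.cos(a+th),C[1]+.051*np.sin(a+th),.205])-o)*f; cv2.circle(im,tuple(q.astype(int)),5,(255,0,0),1)
    cv2.imwrite(f"pics/ov_{n}.png",im)
E
python3 -c "
import cv2,numpy as np
a=cv2.imread('pics/ov_ce.png');b=cv2.imread('pics/ov_sb.png');cv2.imwrite('pics/ov_a.png',cv2.resize(np.hstack([a[:560],cv2.resize(b,(560,560))]),(800,373)))"
```

```text
stR [ 0.6678 -0.0182  0.193 ] scene crop [128. 318.] wa2 [636. 383.] sb [445. 211.]
stL [ 0.5254 -0.0042  0.193 ] scene crop [458. 129.] wa2 [ 52. 330.] sb [193. 261.]
sbL [0.5427 0.0358 0.193 ] scene crop [493. 220.] wa2 [103. 167.] sb [189. 218.]
sbR [ 0.6505 -0.0582  0.193 ] scene crop [ 99. 223.] wa2 [561. 523.] sb [459. 254.]
twL [0.5773 0.0576 0.193 ] scene crop [460. 310.] wa2 [247.  70.] sb [228. 186.]
twR [ 0.6159 -0.08    0.193 ] scene crop [139. 136.] wa2 [429. 593.] sb [424. 290.]
```

View pics/ov_a.png

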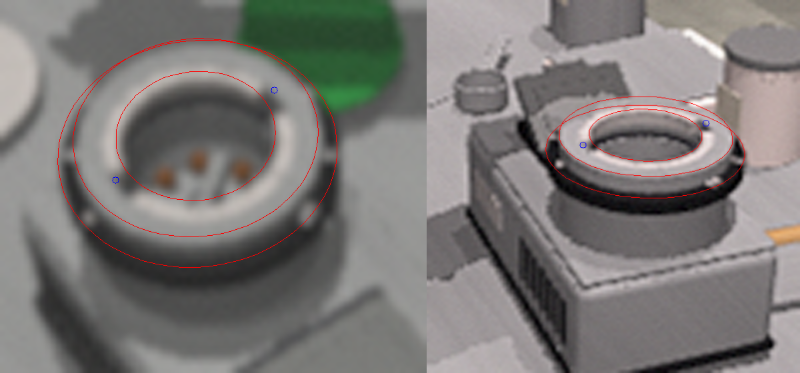

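View pics/ov_wa2.png

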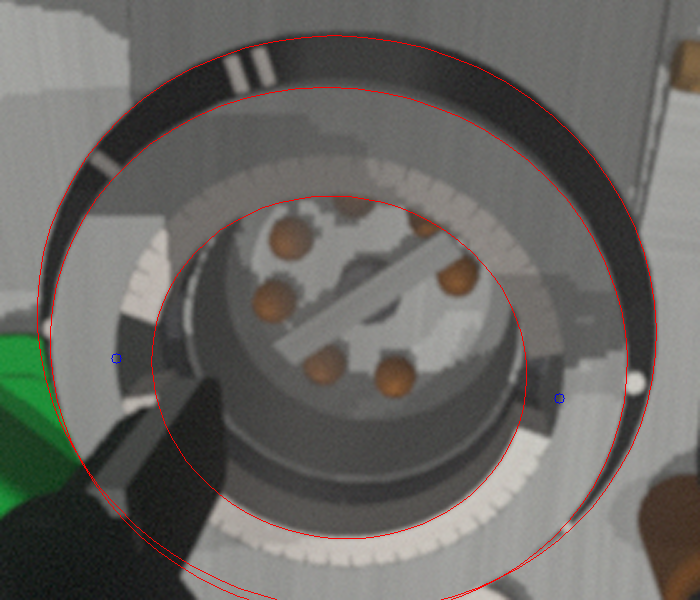

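move_arm(motion=[1, -20, 36, -8, 0, 1, -50, 90, -8, 0, 1, -80, 144, -8, 2, 1, -110, 198, -8, 4, 1, -140, 252, -8, 5.6, 1, -160, 288, -8, 5.6, 1, -170, 307, -8, 5.6, 1, -170, 307, -8, 5.6])

```text
clock: 10.3
tool_pos: [0.5956, -0.0099, 0.2836]
tcp_rot: [[-0.995, 0.095, -0.003], [0.095, 0.995, 0.0], [0.003, -0.0, -1.0]]
force: [-0.6, -0.8, -2.3]
finger_gap: 0.221
```

move_arm(motion=[1, 0, 0, 0, 0, 1, 0, 0, 0, 0, 1, 0, 0, 0, 0, 1, 0, 0, 0, 0])

```text
clock: 10.8
tool_pos: [0.5959, -0.0115, 0.2855]
tcp_rot: [[-0.995, 0.098, 0.0], [0.098, 0.995, -0.0], [-0.0, -0.0, -1.0]]
force: [-0.5, -0.7, -3.1]
finger_gap: 0.225
```

```bash
python3 snap.py j wrist scene side
python3 - <<'E'
from workcell import *
import pickle
o=observe();print(o["qpos"].round(1),o["qd"].round(2),o["tcp_rot"].round(4),o["tool_pos"]);pickle.dump(o,open("pics/o_j.pkl","wb"))
E
```

```text
10.95 [ 0.59597193 -0.01110719  0.28542065] [ 0.17021865 -0.43826791 -1.82738253] 0.2257559958331196
[ 3.  20.6 -9.9 89.1  3.7 70.6 76.9] [-0.19 -0.   -0.05  0.08  0.05 -0.12  0.07] [[-9.952e-01  9.770e-02  2.000e-04]
 [ 9.770e-02  9.952e-01 -0.000e+00]
 [-2.000e-04  0.000e+00 -1.000e+00]] [ 0.59597193 -0.01110719  0.28542065]
```

View pics/wrist_j.png

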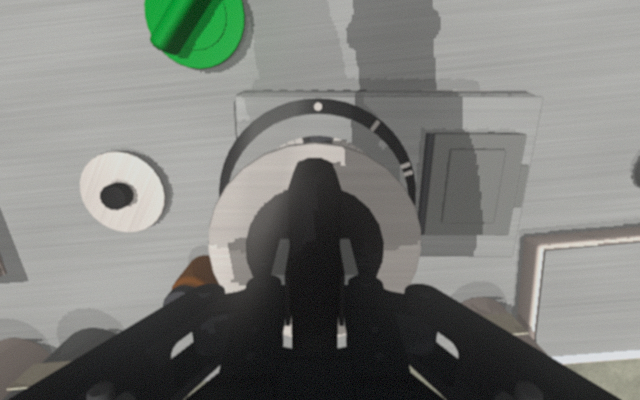

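View pics/side_j.png

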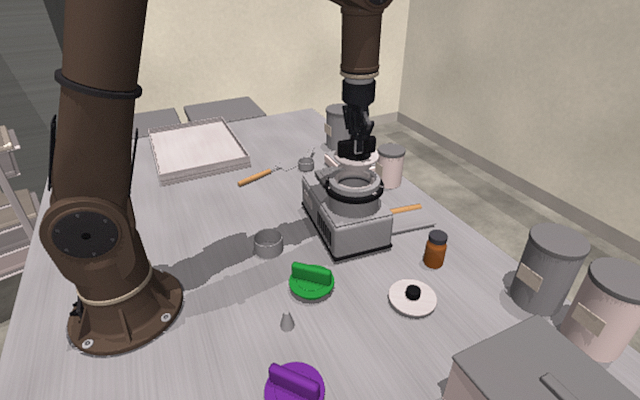

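View pics/scene_j.png

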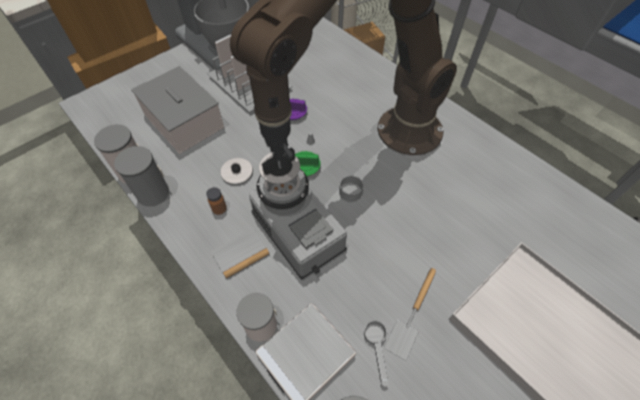

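Run:
```python
from lid import *
w=pickle.load(open("pics/wrist_j.pkl","rb"))
im=w["frame"][:,:,::-1].copy()
def circ(C,r,z,col):
    t=np.linspace(0,2*np.pi,73);cv2.polylines(im,[np.array([proj(w,[C[0]+r*np.cos(a),C[1]+r*np.sin(a),z]) for a in t]).astype(np.int32)],True,col,1)
T=np.array([.5961,-.0112])
circ(T,.056,.2854-.0095,(0,0,255)); circ((.5966,-.0112),.076,.191,(0,255,0)); circ((.5966,-.0112),.066,.205,(255,0,0))
th=np.deg2rad(180-5.6)
for s in(1,-1):
    for zz in(.2854+.0125+.021,):
        p=np.r_[T-s*.0*T,zz];p[:2]+= .050*s*np.array([np.cos(th),np.sin(th)]); print(proj(w,p))
print(proj(w,[.5966+.0715*np.cos(th),-.0112+.0715*np.sin(th),.193]))
cv2.imwrite("pics/wj.png",cv2.resize(im[80:300,180:460],None,fx=2.7,fy=2.7))
```

```text
[318.2682174 169.2978446]
[317.58317305 397.234608  ]
[316.38848252 105.40067333]
```

View pics/wj.png

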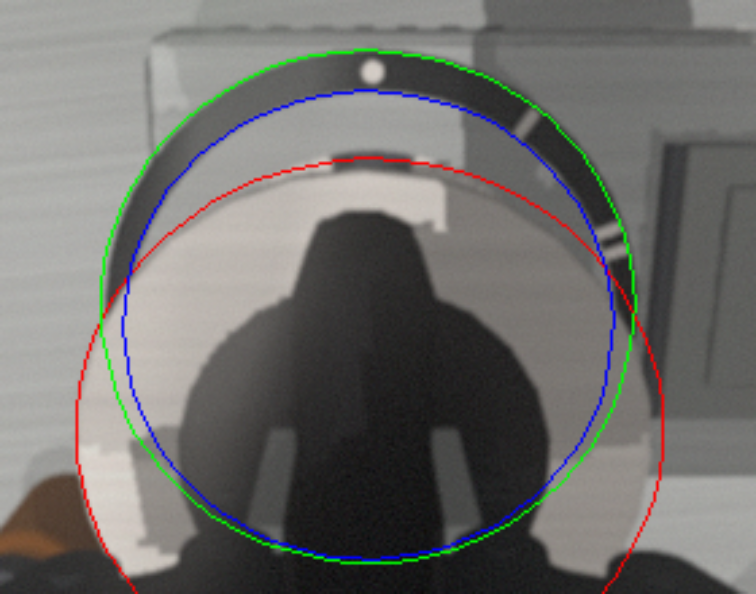

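Run:
```python
from lid import *
from scipy.optimize import least_squares
w=pickle.load(open("pics/wrist_j.pkl","rb"))
f=w["frame"].astype(int)
cv2.imwrite("pics/wj2.png",cv2.resize(w["frame"][130:290,195:435,::-1],None,fx=3.3,fy=3.3,interpolation=cv2.INTER_CUBIC))
g=cv2.GaussianBlur(cv2.cvtColor(w["frame"],cv2.COLOR_RGB2GRAY),(3,3),0).astype(float)
# radial edges around predicted circle
C=np.array([.5955,-.0122]);z=.272
pts=[]
for a in np.deg2rad(np.arange(95,270,4)):
    rr=np.arange(.048,.064,.0004)
    px=np.array([proj(w,[C[0]+r*np.cos(a),C[1]+r*np.sin(a),z]) for r in rr])
    v=cv2.remap(g.astype(np.float32),px[:,0].astype(np.float32)[None],px[:,1].astype(np.float32)[None],1)[0]
    d=np.gradient(v);i=np.argmin(d)
    pts.append((np.rad2deg(a),rr[i],d[i],px[i]))
print([(int(round(a)),round(r*1000,1),round(d,1)) for a,r,d,_ in pts])
P=np.array([p for a,r,d,p in pts if d<-3 ])
def res(q):
    c,D=zip(*[ray(w,p) for p in P]);X=np.array([ci+di*(q[2]-ci[2])/di[2] for ci,di in zip(c,D)])
    return np.hypot(X[:,0]-q[0],X[:,1]-q[1])-.056
r=least_squares(res,[.596,-.011,.275],loss="soft_l1",f_scale=.0007);print(r.x,len(P),np.abs(r.fun).mean())
```

```text
[(95, np.float64(55.6), np.float32(-13.7)), (99, np.float64(55.2), np.float32(-14.8)), (103, np.float64(55.2), np.float32(-13.1)), (107, np.float64(57.2), np.float32(-11.6)), (111, np.float64(54.4), np.float32(-18.8)), (115, np.float64(54.4), np.float32(-18.6)), (119, np.float64(56.0), np.float32(-16.5)), (123, np.float64(57.2), np.float32(-16.0)), (127, np.float64(58.8), np.float32(-14.7)), (131, np.float64(60.0), np.float32(-14.2)), (135, np.float64(61.2), np.float32(-14.1)), (139, np.float64(62.4), np.float32(-14.6)), (143, np.float64(63.6), np.float32(-20.8)), (147, np.float64(53.2), np.float32(-5.5)), (151, np.float64(55.2), np.float32(-4.4)), (155, np.float64(55.6), np.float32(-5.4)), (159, np.float64(52.4), np.float32(-16.5)), (163, np.float64(52.8), np.float32(-19.5)), (167, np.float64(53.2), np.float32(-26.7)), (171, np.float64(53.2), np.float32(-26.4)), (175, np.float64(53.2), np.float32(-24.7)), (179, np.float64(53.2), np.float32(-25.9)), (183, np.float64(52.4), np.float32(-12.7)), (187, np.float64(52.8), np.float32(-11.2)), (191, np.float64(52.8), np.float32(-8.4)), (195,
[... 186 characters left out ...]
4(60.4), np.float32(-18.4)), (215, np.float64(58.8), np.float32(-19.6)), (219, np.float64(57.6), np.float32(-20.0)), (223, np.float64(56.0), np.float32(-18.3)), (227, np.float64(54.8), np.float32(-26.7)), (231, np.float64(54.8), np.float32(-28.3)), (235, np.float64(54.8), np.float32(-20.4)), (239, np.float64(54.8), np.float32(-7.7)), (243, np.float64(54.8), np.float32(-7.4)), (247, np.float64(54.8), np.float32(-6.7)), (251, np.float64(55.2), np.float32(-7.0)), (255, np.float64(56.0), np.float32(-3.7)), (259, np.float64(56.0), np.float32(-4.4)), (263, np.float64(56.0), np.float32(-6.4)), (267, np.float64(56.8), np.float32(-12.1))]
[ 0.59716482 -0.01180288  0.27492375] 44 0.0022312007059264237
```

View pics/wj2.png

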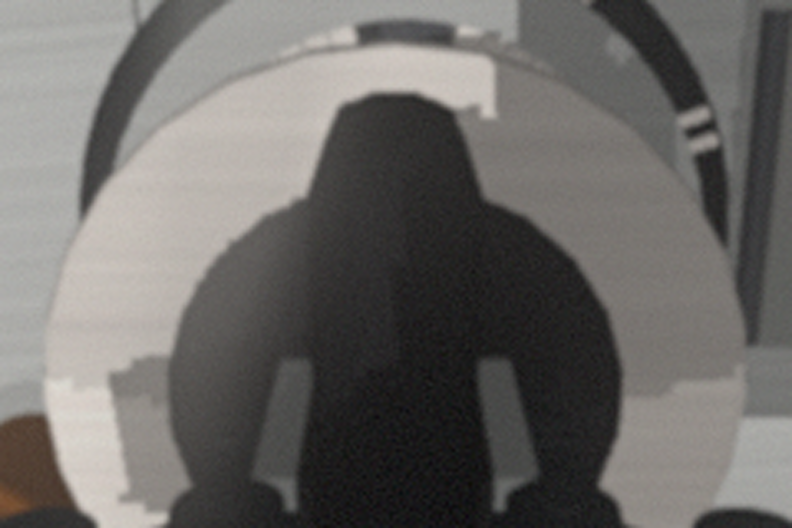

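Run:
```python
from lid import *
from scipy.optimize import least_squares
w=pickle.load(open("pics/wrist_j.pkl","rb"))
g=cv2.GaussianBlur(cv2.cvtColor(w["frame"],cv2.COLOR_RGB2GRAY),(3,3),0).astype(np.float32)
C=np.array([.5955,-.0122]);z=.272
P=[]
for A in list(range(95,104,2))+[111,115]+list(range(183,196,3))+list(range(227,268,4)):
    a=np.deg2rad(A);rr=np.arange(.050,.0585,.0003)
    px=np.array([proj(w,[C[0]+r*np.cos(a),C[1]+r*np.sin(a),z]) for r in rr]).astype(np.float32)
    d=np.gradient(cv2.remap(g,px[:,0][None],px[:,1][None],1)[0]);P.append(px[np.argmin(d)])
R=[ray(w,p) for p in P]
def res(q):
    X=np.array([c+d*(q[2]-c[2])/d[2] for c,d in R]);return np.hypot(X[:,0]-q[0],X[:,1]-q[1])-.056
r=least_squares(res,[.596,-.011,.275],loss="soft_l1",f_scale=.0005);print(r.x,np.abs(r.fun).mean())
for zz in(.272,.2745,.277):
    r2=least_squares(lambda q:res([q[0],q[1],zz]),[.596,-.011]);print(zz,r2.x,np.abs(r2.fun).mean())
```

```text
[ 0.59865814 -0.01267819  0.27304258] 0.00021989336995725475
0.272 [ 0.59856975 -0.01270886] 0.0002845568539981223
0.2745 [ 0.59871313 -0.0126255 ] 0.00032504888660416496
0.277 [ 0.59887501 -0.01254926] 0.0006875532654541776
```

Run:
```python
from lid import *
w=pickle.load(open("pics/wrist_j.pkl","rb"))
C=np.array([.5966,-.0112]);th=np.deg2rad(-5.6)
for n,px,a in(("st",(317.8,106.3),180),("sb",(375.2,125.9),180-35.5),("tw",(406.3,169.6),180-68.75)):
    p=plane(w,px,.193);a=th+np.deg2rad(a);q=C+.0715*np.array([np.cos(a),np.sin(a)]);print(n,p[:2].round(4),((p[:2]-q)*1000).round(1), np.rad2deg(np.arctan2(*(p[:2]-C)[::-1])).round(1))
# bar far end: sides at top
print(plane(w,(315.5,158),.2854+.0095+.021)[:2])
```

```text
st [ 0.5261 -0.0033] [0.7 0.9] 173.6
sb [0.5436 0.0363] [0.9 0.5] 138.1
tw [0.5777 0.0579] [0.4 0.3] 105.3
[ 0.54282308 -0.0069288 ]
```

move_arm(motion=[1, 1.2, 1.2, 15, 0, 1, 1.2, 1.2, 32, 0, 1, 1.2, 1.2, 38, 0, 1, 1.2, 1.2, 42, 0, 1, 1.2, 1.2, 45, 0, 1, 1.2, 1.2, 47, 0])

```text
clock: 11.7
tool_pos: [0.5951, -0.0097, 0.2385]
tcp_rot: [[-0.995, 0.098, 0.001], [0.098, 0.995, 0.0], [-0.001, 0.0, -1.0]]
force: [0.8, -0.9, -3.0]
finger_gap: 0.22
```

```bash
python3 snap.py k wrist side
python3 - <<'E'
from lid import *
w=pickle.load(open("pics/wrist_k.pkl","rb"));s=pickle.load(open("pics/side_k.pkl","rb"))
cv2.imwrite("pics/sk.png",cv2.resize(s["frame"][130:240,290:410,::-1],None,fx=5,fy=5,interpolation=cv2.INTER_CUBIC))
E
```

```text
11.8 [ 0.59497649 -0.00973879  0.23834088] [ 0.0335508   0.85693465 -3.12849838] 0.22223952139640823
```

View pics/wrist_k.png

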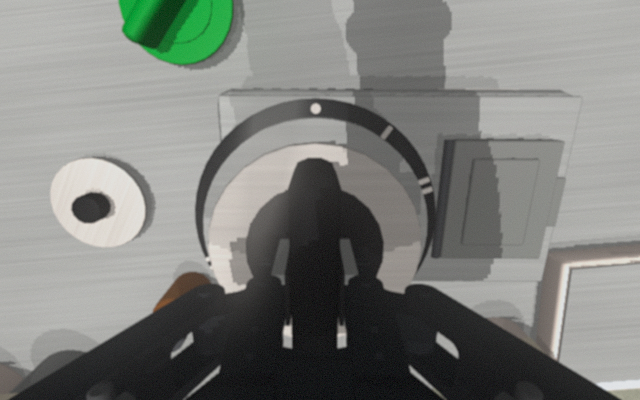

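View pics/sk.png

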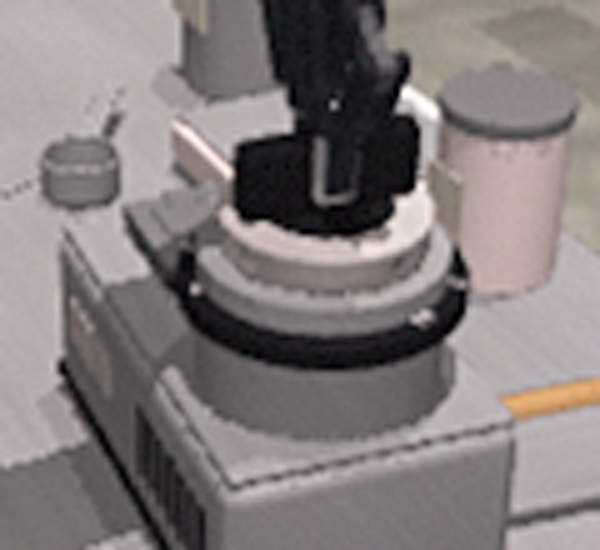

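Run:
```python
from lid import *
s=pickle.load(open("pics/side_k.pkl","rb"));w=pickle.load(open("pics/wrist_k.pkl","rb"))
H=np.array([.607,.087]);x=np.array([.9952,-.0976]);y=np.array([.0976,.9952])
for th in(0,.1,.2):
  for sx in(-1,1):
    p=np.r_[H+sx*.048*x+.084*np.cos(th)*y,.139+.004+.084*np.sin(th)];print(th,sx,"side",proj(s,p).round(1),"wrist",proj(w,p).round(1))
```

```text
0 -1 side [314.5 170.3] wrist [562.7 141.1]
0 1 side [343.8 164.9] wrist [537.3 259.6]
0.1 -1 side [314.5 167.9] wrist [570.9 142.4]
0.1 1 side [343.9 162.6] wrist [543.8 264.5]
0.2 -1 side [314.6 165.7] wrist [578.4 143.8]
0.2 1 side [344.2 160.4] wrist [549.6 269.7]
```

move_arm(motion=[1, 0.5, 0, 3, 0, 1, 0.5, 0, 6, 0, 1, 0.5, 0, 9, 0, 1, 0.5, 0, 11, 0])

```text
clock: 12.3
tool_pos: [0.5944, -0.0097, 0.227]
tcp_rot: [[-0.995, 0.098, -0.0], [0.098, 0.995, -0.0], [0.0, -0.0, -1.0]]
force: [0.2, -0.8, -2.4]
finger_gap: 0.22
```

The cover matches θ=0 in both views. There is no contact yet at z 0.227, so I continue to the seat.

move_arm(motion=[1, 0, 0, 1.5, 0, 1, 0, 0, 3, 0, 1, 0, 0, 4.5, 0])

```text
clock: 12.68
tool_pos: [0.5945, -0.0097, 0.2228]
tcp_rot: [[-0.995, 0.098, 0.0], [0.098, 0.995, -0.0], [-0.0, 0.0, -1.0]]
force: [-0.2, 0.4, -2.4]
finger_gap: 0.226
```

move_arm(motion=[1, 0, 0, 1, 0, 1, 0, 0, 2, 0])

```text
clock: 12.92
tool_pos: [0.5944, -0.0097, 0.221]
tcp_rot: [[-0.995, 0.098, 0.0], [0.098, 0.995, -0.0], [-0.0, -0.0, -1.0]]
force: [-2.5, -0.6, 5.8]
finger_gap: 0.226
```

```bash
python3 snap.py l wrist side scene
python3 - <<'E'
from lid import *
s=pickle.load(open("pics/side_l.pkl","rb"))
cv2.imwrite("pics/sl.png",cv2.resize(s["frame"][130:240,290:410,::-1],None,fx=5,fy=5,interpolation=cv2.INTER_CUBIC))
E
```

```text
13.075 [ 0.59446387 -0.00967997  0.22096559] [-0.51768928 -0.41018647 -1.02354188] 0.22210661565311077
```

View pics/sl.png

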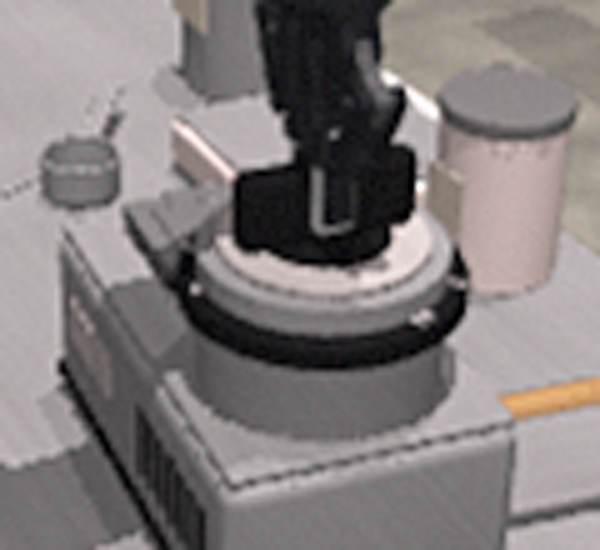

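View pics/wrist_l.png

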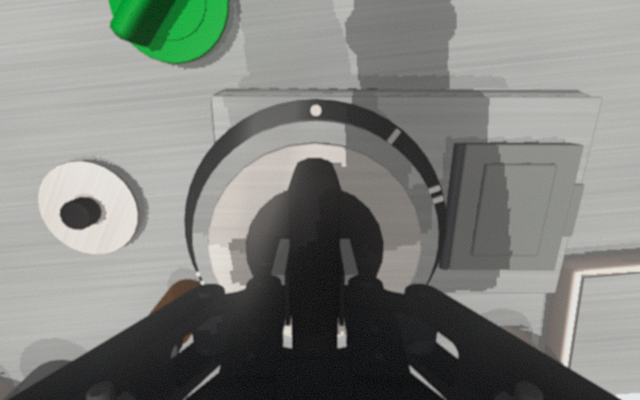

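Lid is seated, with the flange down on the rim in the side view. Twisting clockwise now, first part.

move_arm(motion=[1, 0, 0, 0.7, 2, 1, -0.1, 0.1, 0.7, 6, 1, -0.2, 0.2, 0.7, 10, 1, -0.3, 0.3, 0.7, 14, 1, -0.4, 0.3, 0.7, 18, 1, -0.4, 0.4, 0.7, 22, 1, -0.5, 0.4, 0.7, 26, 1, -0.5, 0.4, 0.7, 26])

```text
clock: 14.08
tool_pos: [0.5956, -0.0088, 0.221]
tcp_rot: [[-0.852, 0.524, 0.002], [0.524, 0.852, 0.0], [-0.001, 0.001, -1.0]]
force: [-1.3, 2.5, 6.5]
finger_gap: 0.227
```

```bash
python3 snap.py m wrist side scene
python3 - <<'E'
from lid import *
from workcell import *
o=observe();print(o["ft_torque"],o["tcp_rot"].round(3),o["qpos"].round(1))
s=pickle.load(open("pics/side_m.pkl","rb"))
cv2.imwrite("pics/sm.png",cv2.resize(s["frame"][130:240,290:410,::-1],None,fx=5,fy=5,interpolation=cv2.INTER_CUBIC))
E
```

```text
14.225 [ 0.59557854 -0.00877931  0.22096997] [-0.91430182  1.83945472  6.32929742] 0.22445420693105209
[ 0.24974431  0.28388387 -0.03080551] [[-0.852  0.523  0.002]
 [ 0.523  0.852  0.001]
 [-0.001  0.001 -1.   ]] [-1.1 22.8 -4.4 95.   1.9 62.2 52.4]
```

View pics/sm.png

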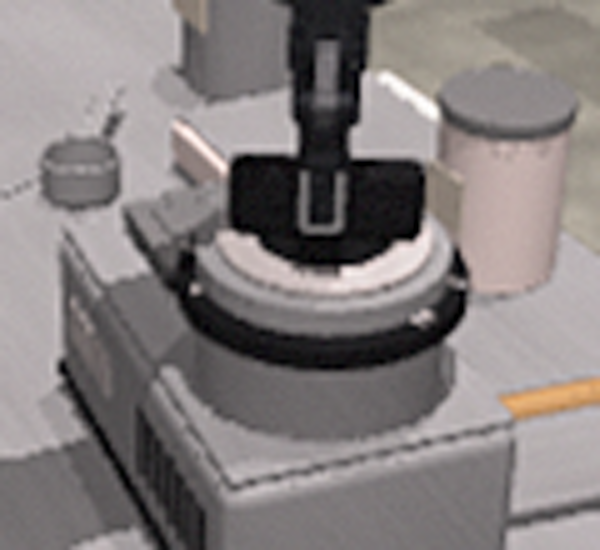

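View pics/wrist_m.png

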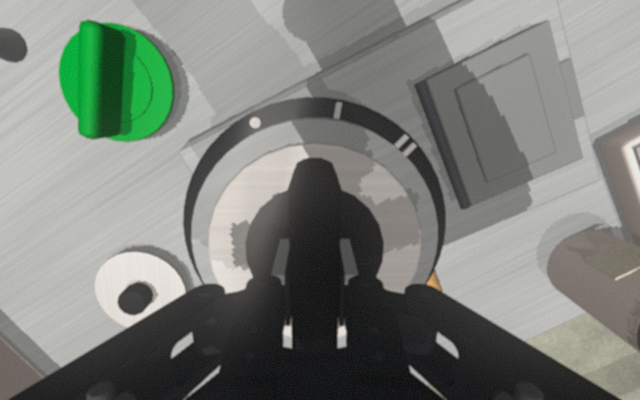

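Run:
```python
from workcell import *
for i in range(4):
    grab_frame("wrist");o=observe();print(o["ft_torque"].round(3),o["force"].round(1),o["joint_efforts"].round(2))
```

```text
[ 0.161  0.272 -0.024] [-1.1  1.3  4.9] [ 9.500e-01 -6.030e+01  5.200e-01 -2.921e+01  4.600e-01 -3.400e-01
  3.000e-02]
[ 0.203  0.298 -0.049] [0.9 1.4 6. ] [ 9.800e-01 -6.029e+01  5.300e-01 -2.921e+01  4.600e-01 -3.400e-01
  3.000e-02]
[ 0.185  0.321 -0.016] [-1.1  1.5  6.2] [ 1.000e+00 -6.029e+01  5.300e-01 -2.921e+01  4.600e-01 -3.400e-01
  3.000e-02]
[ 0.225  0.311 -0.068] [-0.8  1.5  6.6] [ 1.010e+00 -6.029e+01  5.300e-01 -2.921e+01  4.600e-01 -3.400e-01
  3.000e-02]
```

move_arm(motion=[1, 0, 0, -0.4, 0, 1, 0, 0, -0.8, 0])

```text
clock: 14.68
tool_pos: [0.5954, -0.0088, 0.221]
tcp_rot: [[-0.852, 0.523, 0.001], [0.523, 0.852, 0.001], [-0.001, 0.001, -1.0]]
force: [1.9, 2.8, -0.6]
finger_gap: 0.221
```

Run:
```python
from workcell import *
for i in range(3):
    grab_frame("wrist");o=observe();print(o["ft_torque"].round(3),o["force"].round(1),o["joint_efforts"].round(2)[4:],o["tool_pos"].round(4))
```

```text
[ 0.547 -0.372  0.249] [1.2 3.1 1.4] [ 0.67  0.86 -0.19] [ 0.5954 -0.0088  0.221 ]
[ 0.557 -0.507  0.208] [3.6 2.  0.5] [ 0.72  0.95 -0.21] [ 0.5954 -0.0088  0.221 ]
[ 0.639 -0.574  0.209] [2.8 3.  0.8] [ 0.78  1.06 -0.21] [ 0.5954 -0.0089  0.221 ]
```

Torque now reads about 0.21 N m against the twist, so the lugs are on the spring ring. I finish the turn to 35.5°.

move_arm(motion=[1, 0, 0, 0, 3, 1, 0, 0, 0, 6, 1, 0, 0, 0, 8, 1, 0, 0, 0, 9.5, 1, 0, 0, 0, 9.5, 1, 0, 0, 0, 9.5])

```text
clock: 15.58
tool_pos: [0.5952, -0.009, 0.221]
tcp_rot: [[-0.754, 0.657, 0.001], [0.657, 0.754, 0.0], [-0.0, 0.001, -1.0]]
force: [3.0, 3.5, 0.4]
finger_gap: 0.22
```

```bash
python3 snap.py n wrist side scene
python3 - <<'E'
from lid import *
from workcell import *
o=observe();print(o["ft_torque"],o["tcp_rot"].round(4))
w=pickle.load(open("pics/wrist_n.pkl","rb"))
cv2.imwrite("pics/wn.png",cv2.resize(w["frame"][80:300,170:470,::-1],None,fx=2.6,fy=2.6,interpolation=cv2.INTER_CUBIC))
E
```

```text
15.725 [ 0.59518795 -0.00894732  0.22100744] [3.2489836  3.30804252 1.00505853] 0.226926577709135
[ 0.82703553 -0.73769863  0.13287088] [[-7.536e-01  6.573e-01  5.000e-04]
 [ 6.573e-01  7.536e-01  5.000e-04]
 [-1.000e-04  7.000e-04 -1.000e+00]]
```

View pics/wn.png

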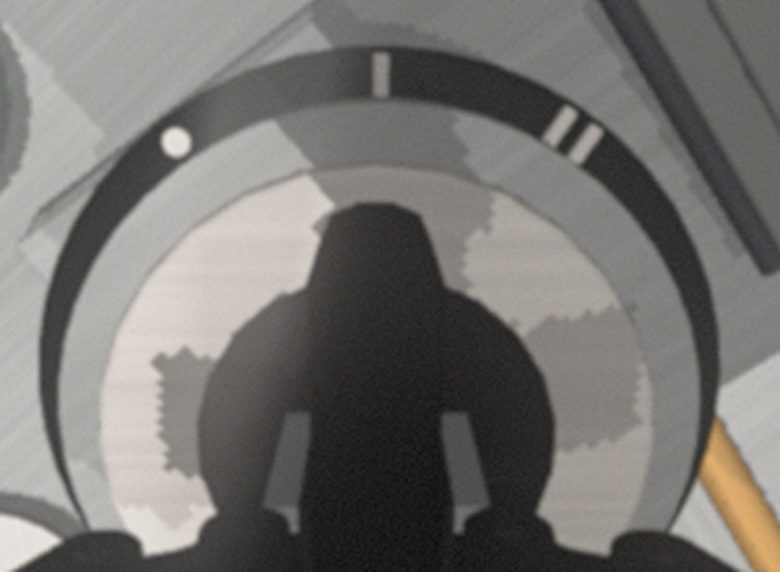

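View pics/side_n.png

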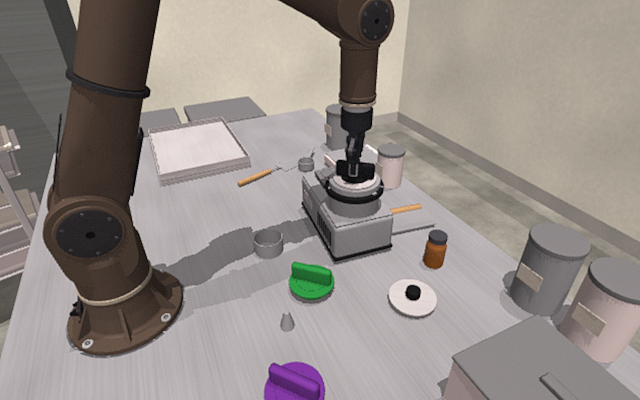

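The bar end at (376,205) in the crop is in line with the single bar mark at (381,75), about 0.3° off. I check that the hold is steady.

move_arm(motion=[1, 0, 0, 0, 0, 1, 0, 0, 0, 0, 1, 0, 0, 0, 0, 1, 0, 0, 0, 0, 1, 0, 0, 0, 0, 1, 0, 0, 0, 0, 1, 0, 0, 0, 0, 1, 0, 0, 0, 0])

```text
clock: 16.73
tool_pos: [0.5952, -0.009, 0.221]
tcp_rot: [[-0.754, 0.657, 0.001], [0.657, 0.754, 0.0], [-0.0, 0.001, -1.0]]
force: [3.4, 4.4, 1.2]
finger_gap: 0.224
```

```bash
python3 snap.py o wrist scene
python3 - <<'E'
from lid import *
from workcell import *
o=observe();print(o["ft_torque"],o["tcp_rot"].round(4))
w=pickle.load(open("pics/wrist_o.pkl","rb"));c=pickle.load(open("pics/scene_o.pkl","rb"))
a=cv2.resize(w["frame"][80:300,170:470,::-1],(400,293));b=cv2.resize(c["frame"][110:290,210:390,::-1],(400,400));
cv2.imwrite("pics/oo.png",np.hstack([np.vstack([a,np.zeros((107,400,3),np.uint8)]),b]))
E
```

```text
16.825 [ 0.59518969 -0.00896464  0.22102671] [3.4248381  3.85602838 0.6144082 ] 0.22584883603767394
[ 0.85342075 -0.75517909  0.21782283] [[-7.536e-01  6.573e-01  5.000e-04]
 [ 6.573e-01  7.536e-01  5.000e-04]
 [-1.000e-04  7.000e-04 -1.000e+00]]
```

View pics/oo.png

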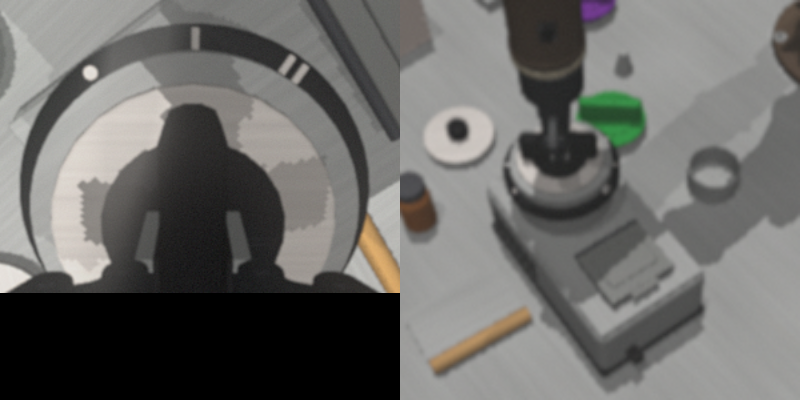

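The pose has settled, the bar is still on the pulse mark, and the cover is flat with nothing else disturbed. Handing in.

```bash
python3 -c "
from workcell import *
print(job_done())"
```

```text
the job is handed in; nothing more can be done
None
```

I pressed the switch cover shut, seated the black-bar lid with its lugs in the slots, and twisted it 35.5° clockwise to the single bar mark. It was handed in still gripped, at about 17 s.

**Last checks**
- **Cover:** it matches the shut position in both the side and wrist views. The press met a hard stop at 40 N, more than the catch should need; the fingertips were pressing, not the gripper's body.
- **Twist:** the bar points at the pulse mark to within about 1°. The pose was steady over a one-second hold, and the lid never came near the lock.
- **Spring:** torque against the twist reads about 0.13–0.22 N m, against the 0.17 N m given for the mark. Right after the first part of the twist it read about zero. I put that down to the lid being pressed on the rim, because the torque appeared once I eased the downward push.
- **Side forces:** about 5 N sideways remains at the wrist, with a bending moment of about 1.1 N m.
- **Disagreement:** the camera put the lid 2–3 mm off the tool axis, while the earlier grasp measurement put it close to centre. I split the difference, and the lid went in without trouble.
- **Other items:** none of the other items in view appears to have moved.

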